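Show the slide's label to the reader

ROBOT

A 6-joint arm with a two-finger parallel gripper is mounted at the origin on the work surface. World frame = base frame: x ahead of the robot, y to its left, z up, the work surface at z = 0. Lengths are in m, angles in degrees, forces in N, time in s.
With the tool pointing down it reaches from about 0.25 to 0.725 m from the base axis. Payload 9.7 kg.
Tool frame: the origin (TCP) lies between the finger pads; the fingertips stand 22 mm ahead of it and the grasp point (between the pads) lies 3 mm ahead of it; z points along the fingers, y is the line along which they close (so a half turn about z gives the same grasp; the last joint's range is limited). The gripper opens to 85 mm and grips with 20 to 120 N. Pads are 22 mm wide; open, the fingers measure 114 mm over their backs; the gripper's body (76 mm by 85 mm) begins 54 mm behind the grasp point. The pads swing forward as they close: fully open they stand 13 mm farther back than shut.
Start: joints at [-65.374, 4.979, 10.078, 95.1, 0, 90], TCP at [0.229, -0.5, 0.253] pointing down, gripper open.
Joint ranges: [-179.16, 179.16], [-48.56, 103.87], [-65.8, 70.77], [-126.05, 130.52], [-82.76, 87.17], [-180, 180]. Speed limits (degrees/s): [127.2, 127.2, 147.25, 180, 180, 180].

INTERFACE

Orientations are given as [roll, pitch, yaw] about the fixed x, y, z axes, in that order (R = Rz(yaw) Ry(pitch) Rx(roll)).
In Python, from workcell import bot, viewer, finder gives the robot as it stands.
- The arm moves only by the tool move_arm, never from a script. Its arguments are lists of equal length, an entry for each row: "offset": the shift along the tool's x, y, z in cm, a list of three; "twist": the turn, a rotation vector about the tool's x, y, z in rad, a list of three; "grip": the opening, from 0 (shut) to 1 (fully open). In form: {"offset": [[x, y, z], ...], "twist": [[ax, ay, az], ...], "grip": [grip, ...]}. A call has 1 to 5 rows; each row shifts and turns the commanded pose from where the row before left it, along the tool's axes as they then stand; what a row does not reach is not made up. A row lasts 1/10 s, in which the tool goes at most 50 mm and 8.59 degrees, less where a joint would pass 70% of its speed; a pose out of reach is approached as far as the arm can. A call is refused whole if a number of a shift passes 5 or a number of a turn 0.15, either way. A call with a gripper value outside its range is refused whole. The fingers move at their own pace and stop on an object; "force" is the grip in N (left out, the last holds). Time passes only in rows, so rows that do not move let the fingers close. It gives the time, the measured TCP pose, the force, the opening and the grip force at its end, in the units of the state.
- bot.get_obs(): the state, without advancing time (a new reading comes with each control period).
- viewer.camera(name): name is "scene" or "top"; returns a dict with "color" (400x640x3 uint8, red, green, blue), "depth" (400x640 float32, m along the optical axis (not along the pixel's ray), 0 where there is no reading), "vfov" (degrees; the focal length in pixels is half the picture's height over the tangent of half this angle, whatever the lens; pixels are square), "cx", "cy" (the principal point, pixels), "position" and "attitude" of the camera in the world. Camera axes: x right, y down, z forward; pixel columns grow to the right and rows downward; lengths in m; the calibration is good to about 2 mm. A picture is of the moment at which its call begins.
- bot.job_done(): hands the job in; it is judged then, once.
Trained networks look in a picture, given as the dict that the camera call returned (one of the last four; its "shot" number tells which), for a name from the list of things; names that differ only in an ending like _2 or _b are one class to them, and where a whole thing is asked for, a point or a joint stands for the part that bears it (a point fixed in the world has none). Each returns a list of dicts, best first, with "p" (0 to 1); they miss things now and then, are a little off and sometimes report something else, mostly with a low value. They report only what shows in the picture. A call takes as long as a camera call. They do not tell look-alikes from the thing itself.
- finder.boxes_of(picture, thing): "position" ([column, row] in pixels, amid what is visible of it).
- finder.pinpoint(picture, thing): "position" ([column, row] in pixels: a listed point, or the origin of a listed thing).
The state is a dict: "time": time; "q": joint angles; "qd": joint speeds; "joint_efforts": joint torques, N m; "ee_pos": TCP position; "tcp_rot": TCP orientation; "wrist_force": force on the tool from outside, world axes, zero at the start; "torque": the same for the moment, N m; "opening": finger opening in m; "grasp_force": force on a finger pad.
Only numpy, scipy, OpenCV 4.12 (cv2) and the standard library are available. Lean on these libraries where they do the work, as an engineer would, in place of code of your own. Each camera call takes 0.05 s, during which the arm holds its last target. There are 200 camera calls.

TASK

Pull the thick glass slide straight up out of the blue stand, find its frosted end by the small notched corner, and show the label on that end to the label reader: hold the slide by its clear part, fingers off the frosted end, with its long edges level and the notched edge uppermost, leaning halfway back so that the label looks up squarely into the lens, centred on the reading spot. Do not bump the reader or disturb the bottle, jar and tip box, and finish while still holding the slide there, steady in the air.

Things in the scene. Friction and masses are not known exactly. Their poses are not given: they have to be found in the camera images.
- slide: Thick glass slide 90 mm long (x), 8 thick (y), 50 high (z), 90 g, standing on a long edge in the stand's slot. Origin: middle of that lower edge, 25 mm below the centre. +x: to the frosted end (last 24 mm white, other 66 mm clear blue-green). +z: to the notched edge (12 x 12 mm notch, top corner of the frosted end). +y: out of the label face; seen from there, notch up, the notch is at top left.
- slide_center (a point): Centre of the slide (half length, half thickness, 25 mm above its lower edge); axes as the slide's. The clear part, where it is to be gripped across its 8 mm thickness, runs from x = -45 mm to x = +21 mm from here.
- slide_label (a point): Centre of the label, on the label face at the frosted end: a yellow rectangle 20 mm (along x) by 26 mm (along z) with two black bars, on one face only. It lies 33 mm along +x from the slide's centre, 4 mm out along +y and 3 mm below the centre. Axes as the slide's: +y points out of the label.
- stand: Fixed blue stand, 114 mm long (its x), 70 mm wide, turned various ways on the bench. Two 12 mm wide rails, tops 18 mm above the bench, form a slot 9.5 mm wide along its x with its floor 6 mm above the bench: the slide's lowest 12 mm is in the slot, its top edge 56 mm above the bench. Origin: on the bench under its centre.
- reader: Fixed label reader. White foot plate 220 x 100 x 8 mm, from 50 mm before the origin (-x, roughly towards the robot) to 170 mm behind it; grey column 16 x 30 mm, front face 140 mm behind the origin (+x), 293 mm tall. Origin: on the bench under the green and white round target on the foot plate; the reading spot is 170 mm straight above it.
- reader_head: The reader's head: white box about 50 x 56 x 50 mm with a round black lens 38 mm wide. Origin: centre of the lens front. Its +z points out of the back of the head, up and away at 45 degrees; the lens looks along -z, down and towards -x at 45 degrees. The label squarely faces the lens when its outward +y is along this +z.
- read_spot (a point): The reading spot, an empty point in the air 130 mm straight in front of the lens, 170 mm above the bench, straight above the round target; axes as the reader head's.
- bottle: Bystander: amber bottle with blue cap, 60 mm wide, 130 mm tall. Origin at its underside.
- jar: Bystander: clear jar with white cap, 48 mm wide, 55 mm tall. Origin at its underside.
- tipbox: Bystander: orange box with clear lid, 120 (x) x 84 x 63 mm. Origin at its underside.
Not all that is in view belongs to the job. Of the things that look like the slide, the largest one is meant.

How it is judged (in metres and radians):
On the way:
1. the slide is lifted clear of the stand, in the fingers (height (world z) of slide_center above 0.07 m and contact force between slide and the fingers above 1 N and contact force between slide and stand below 0.1 N), for 0.1 s.
At the end, for the whole second after the job is handed in: The steady slide hangs in the fingers alone, grasp point 24 mm or more from the label's centre on the clear side; label centre within 25 mm of the reading spot, facing up into the lens within 0.3 rad; notched edge uppermost, long edges level within 0.3 rad (distance between slide_label and read_spot below 0.025 m and angle between the y axis of slide_label and the z axis of reader_head, either way round below 0.3 rad and angle between slide_label's own y axis and vertical below 1.15 rad and angle between slide_label's own z axis and vertical below 1.15 rad and angle between slide_label's own x axis and vertical between 1.27 and 1.87 rad and x of the grasp point in the frame of slide_label below -0.024 m and contact force between slide and the fingers above 1 N and contact force between slide and stand below 0.1 N and contact force between slide and reader below 0.1 N and height (world z) of slide_center above 0.12 m and linear speed of slide below 0.03 m/s); the arm keeps its last pose, push and grip.
It fails at once if the reader is bumped (more than 3 N) (contact force between any of reader, reader_head and anything else above 3 N).
It fails at once if a bystander (bottle, jar or tip box) is moved more than 20 mm (distance of any of bottle, jar, tipbox from where it was at the start of the episode above 0.02 m).
It also fails if it takes over 38 s, if anything falls off the work surface, if the arm or the gripper's body presses on something with over 40 N, if the wrist force passes 120 N, or if a joint passes its speed limit or range.

## Working session

There is one attempt and no reset: what is moved stays moved. The work goes in short steps, Python scripts to look and compute and a tool call to move; the robot and the scene stay as the last step left them, time stands still between calls to the robot, and variables do not carry over. Pictures are saved under pics/ and viewed, at most 10 in all, crops included, and the job is handed in when it is done.

Besides the shell and the picture viewer there is one more tool, called after "Call:" in YAML: its name, and indented under it one key for each argument. move_arm: Moves the arm, as the interface text tells. Its arguments: {"type":"object","properties":{"offset":{"type":"array","items":{"type":"array","items":{"type":"number"}}},"twist":{"type":"array","items":{"type":"array","items":{"type":"number"}}},"grip":{"type":"array","items":{"type":"number"}},"force":{"type":"number"}},"required":["offset","twist","grip"]}

```bash
ls; mkdir -p pics
cat > h.py <<'E'
import numpy as np, cv2
from scipy.spatial.transform import Rotation as R
from workcell import bot, viewer, finder
def K(p): return p['color'].shape[0]/2/np.tan(np.radians(p['vfov'])/2)
def att(p):
    a=np.array(p['attitude'],float)
    return a if a.shape==(3,3) else R.from_euler('xyz',a,degrees=True).as_matrix()
def cloud(p):
    f=K(p);v,u=np.mgrid[:400,:640];d=p['depth']
    c=np.stack([(u-p['cx'])/f*d,(v-p['cy'])/f*d,d],-1)
    return c@att(p).T+np.array(p['position'])
def proj(p,X):
    c=(np.atleast_2d(X)-np.array(p['position']))@att(p);f=K(p)
    return np.c_[c[:,0]/c[:,2]*f+p['cx'],c[:,1]/c[:,2]*f+p['cy']]
def ray(p,uv,z):
    f=K(p);d=att(p)@np.array([(uv[0]-p['cx'])/f,(uv[1]-p['cy'])/f,1]);o=np.array(p['position'])
    return o+d*(z-o[2])/d[2]
E
python3 - <<'E'
from h import *
import pickle
o=bot.get_obs();print(o['ee_pos'],o['tcp_rot'],o['time'],o['opening'])
P={}
for n in('scene','top'):
    p=viewer.camera(n);P[n]=p;print(n,p['position'],p['attitude'],p['vfov'],p['cx'],p['cy'])
    cv2.imwrite(f'pics/{n}0.png',p['color'][...,::-1])
    C=cloud(p)
    for t in('slide','slide_label','slide_center','stand','reader','reader_head','bottle','jar','tipbox'):
        r=finder.pinpoint(p,t)[:2]
        for q in r:
            u,v=np.round(q['position']).astype(int);
            print(t,round(q['p'],2),(u,v),C[min(max(v,0),399),min(max(u,0),639)].round(3))
pickle.dump(P,open('P0.pkl','wb'))
E
```

```text
pics
[ 0.22911128 -0.49979412  0.25256805] [-1.79924006e+02 -1.81071706e-03  2.46263917e+01] 0.0 0.08546846117187618
scene [ 1.35223795 -0.35656443  0.81175263] [-1.27423274e+02  5.75005966e-02  6.50934725e+01] 54.88795001433357 316.2262202747731 198.74082397355446
slide 0.9 (np.int64(370), np.int64(225)) [0.6   0.177 0.014]
slide 0.76 (np.int64(396), np.int64(254)) [0.732 0.186 0.004]
slide_label 0.65 (np.int64(360), np.int64(216)) [0.568 0.158 0.033]
slide_label 0.58 (np.int64(390), np.int64(252)) [0.724 0.17  0.012]
slide_center 0.78 (np.int64(399), np.int64(250)) [0.733 0.194 0.018]
slide_center 0.68 (np.int64(374), np.int64(219)) [0.6   0.19  0.034]
stand 0.73 (np.int64(372), np.int64(226)) [0.605 0.182 0.012]
reader 0.75 (np.int64(267), np.int64(263)) [ 0.743 -0.2    0.151]
reader_head 0.56 (np.int64(260), np.int64(210)) [ 0.726 -0.198  0.296]
bottle 0.79 (np.int64(430), np.int64(218)) [0.656 0.365 0.019]
bottle 0.37 (np.int64(262), np.int64(212)) [ 0.73  -0.195  0.293]
jar 0.84 (np.int64(294), np.int64(214)) [ 0.462 -0.022  0.025]
tipbox 0.77 (np.int64(175), np.int64(249)) [ 0
[... 383 characters left out ...]
p.int64(172)) [0.723 0.174 0.015]
slide_label 0.5 (np.int64(247), np.int64(264)) [ 0.451  0.204 -0.001]
slide_center 0.67 (np.int64(251), np.int64(213)) [0.592 0.185 0.054]
slide_center 0.66 (np.int64(244), np.int64(258)) [0.468 0.212 0.002]
stand 0.63 (np.int64(253), np.int64(217)) [0.58  0.18  0.054]
reader 0.96 (np.int64(373), np.int64(213)) [ 0.59  -0.169  0.012]
reader_head 0.66 (np.int64(394), np.int64(156)) [ 0.676 -0.178  0.291]
reader_head 0.25 (np.int64(257), np.int64(213)) [0.598 0.173 0.017]
bottle 0.72 (np.int64(187), np.int64(198)) [0.633 0.357 0.084]
jar 0.77 (np.int64(322), np.int64(264)) [ 0.443 -0.012  0.054]
tipbox 0.68 (np.int64(453), np.int64(264)) [ 0.433 -0.376  0.061]
```

Run:
```python
from h import *
import pickle
P=pickle.load(open('P0.pkl','rb'))
a=cv2.resize(P['scene']['color'][150:330,130:480,::-1],None,fx=2.2,fy=2.2)
b=cv2.resize(P['top']['color'][120:320,160:480,::-1],None,fx=2.4,fy=2.4)
cv2.imwrite('pics/a.png',a);cv2.imwrite('pics/b.png',b)
p=P['top'];C=cloud(p)
# reader foot
print(ray(p,finder.pinpoint and (373,213),0.008))
x,y,z=C[...,0],C[...,1],C[...,2]
m=(z>.04)&(z<.062)&(x>.5)&(x<.68)&(y>.08)&(y<.28)
q=C[m];print(m.sum(),q.mean(0));r=cv2.minAreaRect(q[:,:2].astype(np.float32));print('slide top',r)
m=(z>.013)&(z<.022)&(x>.5)&(x<.68)&(y>.08)&(y<.28)
print('stand',m.sum(),cv2.minAreaRect(C[m][:,:2].astype(np.float32)))
m=(z>.005)&(z<.012)&(x>.48)&(x<.85)&(y>-.3)&(y<-.08)
print('foot',m.sum(),cv2.minAreaRect(C[m][:,:2].astype(np.float32)))
for n in P:
    C=cloud(P[n]);x,y,z=C[...,0],C[...,1],C[...,2]
    m=(z>.2)&(x>.55)&(y>-.3)&(y<-.08);print(n,'head',m.sum(),C[m].min(0),C[m].max(0))
```

```text
[ 0.59050552 -0.16995284  0.008     ]
89 [0.59105413 0.18501859 0.05397718]
slide top ((0.5921688675880432, 0.18610765039920807), (0.08874452859163284, 0.007967347279191017), 41.74711990356445)
stand 304 ((0.5920102596282959, 0.1860543191432953), (0.11328759044408798, 0.03343025594949722), 41.77537155151367)
foot 2080 ((0.6628658771514893, -0.18833306431770325), (0.3560686409473419, 0.21600598096847534), 0.911746621131897)
scene head 1064 [ 0.68385831 -0.21868626  0.20048565] [ 0.75001208 -0.15923245  0.31924517]
top head 782 [ 0.66550836 -0.21950365  0.25732132] [ 0.74528602 -0.15513935  0.3195585 ]
```

View pics/a.png

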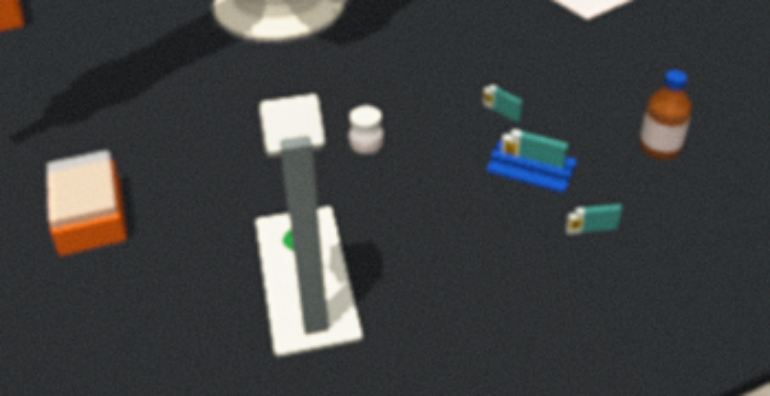

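View pics/b.png

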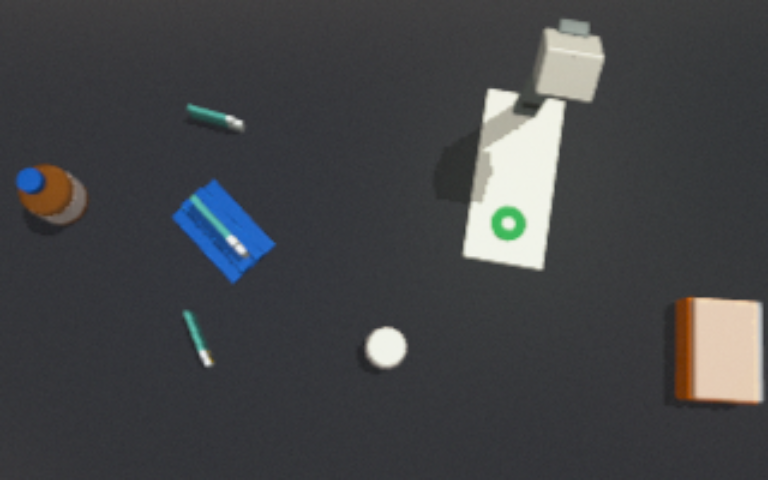

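The scene view shows the slide in the blue stand (full-frame about 370,222). Its frosted, labelled end points left/front (about 360,216), and the label faces the camera. The top view agrees: the frosted end is at world -x,-y, so slide +x is about -138° yaw and label +y about -48°. The two other slides are smaller decoys. I'll start the approach now.

Call:
move_arm:
  offset:
    - [0,0,0]
    - [0,0,0]
    - [4.5,-1.64,0]
    - [4.5,-1.64,0]
    - [4.5,-1.64,0]
  twist:
    - [0,0,-0.15]
    - [0,0,-0.15]
    - [0,0,0]
    - [0,0,0]
    - [0,0,0]
  grip: [0.6,0.6,0.6,0.6,0.6]
  force: 40

```text
time: 1.5
ee_pos: [0.2973, -0.372, 0.2531]
tcp_rot: [-180.0, -0.0, 41.7]
wrist_force: [0.6, -0.1, 0.2]
opening: 0.0516
grasp_force: 0.0
```

Run:
```python
from h import *
import pickle
P=pickle.load(open('P0.pkl','rb'))
p=P['top'];C=cloud(p);c=p['color'].astype(int);x,y,z=C[...,0],C[...,1],C[...,2]
g=(c[...,1]>c[...,0]+50)&(c[...,1]>c[...,2]+50)&(x>.5)&(x<.7)&(y<-.08)
e=cv2.fitEllipse(np.argwhere(g)[:,::-1].astype(np.int32)) ;print('green',g.sum(),e[0],ray(p,e[0],.008))
m=((z>-.004)&(z<.02)&(c.min(-1)>150)&(x>.5)&(x<.8)&(y<-.08)&(y>-.28))
u=np.argwhere(m)[:,::-1];W=np.array([ray(p,q,.008) for q in u]);r=cv2.minAreaRect(W[:,:2].astype(np.float32));print('foot',r)
for n in P:
  p=P[n];C=cloud(p);x,y,z=C[...,0],C[...,1],C[...,2]
  m=(z>.03)&(z<.22)&(x>.68)&(x<.8)&(y<-.1)&(y>-.28);
  if m.sum()>5: print(n,'col',m.sum(),C[m].mean(0),cv2.minAreaRect(C[m][:,:2].astype(np.float32)))
  m=(z>.25)&(x>.6)&(x<.8)&(y<-.1)&(y>-.28);print('head mean',C[m].mean(0),C[m].max(0))
```

```text
green 137 (371.3997497558594, 212.57493591308594) [ 0.59190673 -0.16523648  0.008     ]
foot ((0.6503607034683228, -0.1764041781425476), (0.1006496325135231, 0.21901226043701172), 78.88526916503906)
scene col 713 [ 0.74429939 -0.19436315  0.13119476] ((0.7421092987060547, -0.19535884261131287), (0.03221489489078522, 0.014709532260894775), 61.17678451538086)
head mean [ 0.72587741 -0.19101689  0.29281239] [ 0.75001208 -0.15923245  0.31924517]
top col 122 [ 0.73168679 -0.1888207   0.08114862] ((0.7310281991958618, -0.19068923592567444), (0.03085952438414097, 0.013356421142816544), 58.402584075927734)
head mean [ 0.69942506 -0.18477304  0.29908784] [ 0.74528602 -0.15513935  0.3195585 ]
```

Call:
move_arm:
  offset:
    - [4.5,-1.65,0]
    - [4.5,-1.65,0]
    - [4.5,-1.65,0]
    - [4.5,-1.65,0]
    - [4.5,-1.65,0]
  twist:
    - [0,0,0]
    - [0,0,0]
    - [0,0,0]
    - [0,0,0]
    - [0,0,0]
  grip: [0.6,0.6,0.6,0.6,0.6]

```text
time: 2.0
ee_pos: [0.4102, -0.16, 0.2536]
tcp_rot: [180.0, -0.0, 41.8]
wrist_force: [0.9, -0.9, 0.5]
opening: 0.0513
grasp_force: 0.0
```

Call:
move_arm:
  offset:
    - [4.5,-1.65,0]
    - [4.5,-1.65,0]
    - [4.5,-1.65,0]
    - [4.5,-1.65,0]
    - [4.5,-1.65,0]
  twist:
    - [0,0,0]
    - [0,0,0]
    - [0,0,0]
    - [0,0,0]
    - [0,0,0]
  grip: [0.6,0.6,0.6,0.6,0.6]

```text
time: 2.5
ee_pos: [0.5229, 0.0518, 0.2535]
tcp_rot: [180.0, -0.0, 41.8]
wrist_force: [0.8, -0.9, 0.7]
opening: 0.0509
grasp_force: 0.0
```

Call:
move_arm:
  offset:
    - [4.5,-1.65,0]
    - [0,0,4]
    - [0,0,4]
    - [0,0,0]
    - [0,0,0]
  twist:
    - [0,0,0]
    - [0,0,0]
    - [0,0,0]
    - [0,0,0]
    - [0,0,0]
  grip: [0.6,0.6,0.6,0.6,0.6]

```text
time: 3.0
ee_pos: [0.5446, 0.0919, 0.174]
tcp_rot: [-180.0, 0.0, 41.8]
wrist_force: [0.3, 0.1, 1.4]
opening: 0.051
grasp_force: 0.0
```

Run:
```python
from h import *
o=bot.get_obs();print(o['ee_pos'],o['tcp_rot'],o['q'],o['time'])
Rt=R.from_euler('xyz',o['tcp_rot'],degrees=True)
print(Rt.inv().apply(np.array([.5995,.1927,.046])-o['ee_pos'])*100)
p=viewer.camera('scene');cv2.imwrite('pics/c.png',cv2.resize(p['color'][100:300,260:520,::-1],None,fx=3,fy=3))
p=viewer.camera('top');C=cloud(p);z=C[...,2]
m=(z>.04)&(z<.062)&(C[...,0]>.53)&(C[...,0]<.65)&(C[...,1]>.12)&(C[...,1]<.25);print(m.sum(),cv2.minAreaRect(C[m][:,:2].astype(np.float32)))
```

```text
[0.54461714 0.09187962 0.17396994] [-1.79977340e+02  3.59196004e-02  4.18086007e+01] [9.57590944e+00 4.44603241e+00 7.33759172e-01 8.63301965e+01
 9.61075686e-06 1.47767316e+02] 3.0
[10.81999084 -3.85111533 12.79173712]
0 ((0.0, 0.0), (0.0, 0.0), 0.0)
```

View pics/c.png

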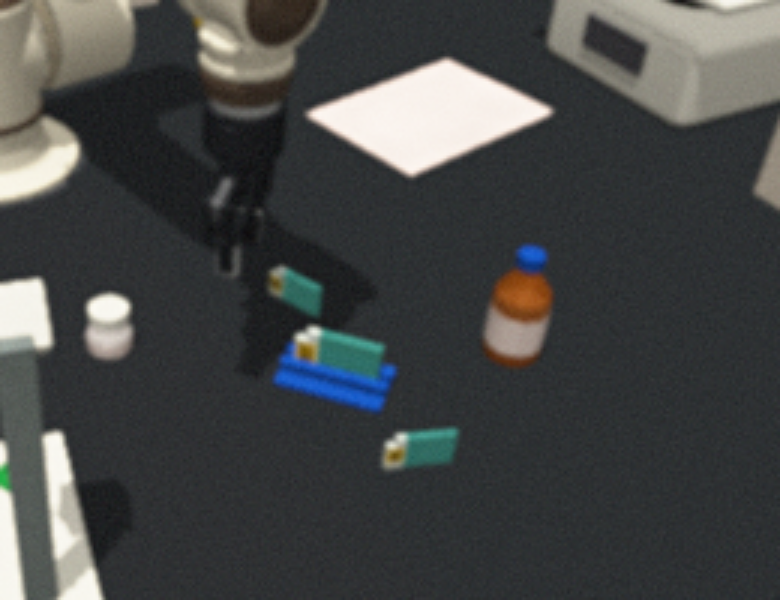

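The crop shows the stand slide with its notch at top left (315,335) and the label facing the camera, as assumed. I'll move over it.

Call:
move_arm:
  offset:
    - [3.6,-1.28,0]
    - [3.6,-1.28,2]
    - [3.6,-1.29,3]
    - [0,0,0]
    - [0,0,0]
  twist:
    - [0,0,0]
    - [0,0,0]
    - [0,0,0]
    - [0,0,0]
    - [0,0,0]
  grip: [0.5,0.5,0.5,0.5,0.5]

```text
time: 3.6
ee_pos: [0.6003, 0.1931, 0.1243]
tcp_rot: [180.0, -0.0, 41.9]
wrist_force: [1.4, -0.5, 0.8]
opening: 0.0429
grasp_force: 0.0
```

Call:
move_arm:
  offset:
    - [0,0,3]
    - [0,0,2.5]
    - [0,0,2.2]
    - [0,0,0]
    - [0,0,0]
  twist:
    - [0,0,0]
    - [0,0,0]
    - [0,0,0]
    - [0,0,0]
    - [0,0,0]
  grip: [0.5,0.5,0.5,0.5,0.5]

```text
time: 4.1
ee_pos: [0.6005, 0.1921, 0.0489]
tcp_rot: [179.9, -0.1, 41.8]
wrist_force: [1.0, -0.6, 0.5]
opening: 0.0429
grasp_force: 0.0
```

Run:
```python
from h import *
o=bot.get_obs();print(o['ee_pos'],o['wrist_force'],o['time'],o['opening'])
p=viewer.camera('scene');cv2.imwrite('pics/d.png',cv2.resize(p['color'][150:270,300:450,::-1],None,fx=5,fy=5))
```

```text
[0.60053113 0.19212019 0.04885216] [ 1.00444689 -0.58840661  0.527973  ] 4.1 0.042859352242262214
```

View pics/d.png

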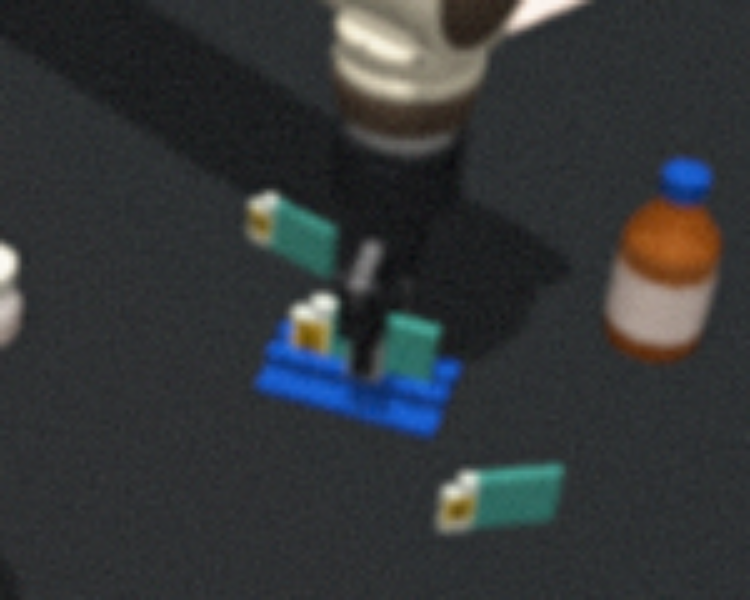

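The fingers straddle the clear part (finger at about 368,340) and are clear of the label (315,330). Next I close.

Call:
move_arm:
  offset:
    - [0,0,0.3]
    - [0,0,0]
    - [0,0,0]
    - [0,0,0]
    - [0,0,0]
  twist:
    - [0,0,0]
    - [0,0,0]
    - [0,0,0]
    - [0,0,0]
    - [0,0,0]
  grip: [0.5,0,0,0,0]
  force: 40

```text
time: 4.65
ee_pos: [0.5995, 0.1932, 0.0437]
tcp_rot: [-180.0, -0.0, 41.8]
wrist_force: [-3.4, 2.6, 3.7]
opening: 0.0073
grasp_force: 41.7
```

Call:
move_arm:
  offset:
    - [0,0,0]
    - [0,0,0]
    - [0,0,0]
    - [0,0,0]
    - [0,0,0]
  twist:
    - [0,0,0]
    - [0,0,0]
    - [0,0,0]
    - [0,0,0]
    - [0,0,0]
  grip: [0,0,0,0,0]

```text
time: 5.15
ee_pos: [0.5995, 0.1932, 0.0437]
tcp_rot: [-180.0, -0.0, 41.8]
wrist_force: [-4.8, 3.1, 3.9]
opening: 0.0073
grasp_force: 41.8
```

Call:
move_arm:
  offset:
    - [0,0,-0.8]
    - [0,0,-1]
    - [0,0,-1.5]
    - [0,0,-2.5]
    - [0,0,-3]
  twist:
    - [0,0,0]
    - [0,0,0]
    - [0,0,0]
    - [0,0,0]
    - [0,0,0]
  grip: [0,0,0,0,0]

```text
time: 5.65
ee_pos: [0.5997, 0.1922, 0.1327]
tcp_rot: [180.0, 0.0, 41.8]
wrist_force: [1.4, 0.8, -0.2]
opening: 0.0078
grasp_force: 41.1
```

Call:
move_arm:
  offset:
    - [0,0,-3]
    - [0,0,-3]
    - [0,0,-1.5]
    - [0,0,0]
    - [0,0,0]
  twist:
    - [0,0,0]
    - [0,0,0]
    - [0,0,0]
    - [0,0,0]
    - [0,0,0]
  grip: [0,0,0,0,0]

```text
time: 6.15
ee_pos: [0.6, 0.1925, 0.2066]
tcp_rot: [180.0, -0.0, 41.8]
wrist_force: [0.7, 0.0, -0.4]
opening: 0.0077
grasp_force: 41.2
```

Run:
```python
from h import *
o=bot.get_obs();print(o['ee_pos'],o['wrist_force'],o['time'],o['opening'],o['grasp_force'])
p=viewer.camera('scene');cv2.imwrite('pics/e.png',cv2.resize(p['color'][110:270,300:480,::-1],None,fx=3.7,fy=3.7))
for n in('slide_center','slide_label'):print(n,[(q['position'],q['p']) for q in finder.pinpoint(p,n)])
```

```text
[0.59998339 0.19252488 0.20661506] [ 0.71007033  0.02485439 -0.42343669] 6.15 0.007679599540063312 41.18682324886322
slide_center [([379.0, 176.7], 0.86), ([354.8, 194.3], 0.65), ([400.0, 247.8], 0.53)]
slide_label [([362.2, 175.2], 0.86), ([353.4, 193.8], 0.62), ([392.2, 250.3], 0.54)]
```

View pics/e.png

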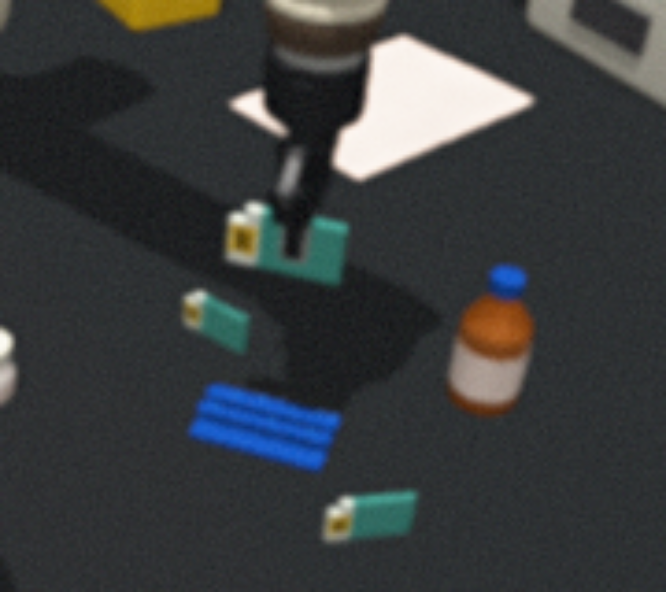

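The slide is level in the fingers, with the label at crop (243,238), the stand empty and the pads clear of the frosted end. Next I turn it by yaw 37°, then tilt it 45° about -tool x.

Call:
move_arm:
  offset:
    - [0,0,0]
    - [0,0,0]
    - [0,0,0]
    - [0,0,0]
    - [0,0,0]
  twist:
    - [0,0,-0.13]
    - [0,0,-0.13]
    - [0,0,-0.13]
    - [0,0,-0.13]
    - [0,0,-0.13]
  grip: [0,0,0,0,0]

```text
time: 6.8
ee_pos: [0.5994, 0.1926, 0.2051]
tcp_rot: [-179.9, 0.1, 79.4]
wrist_force: [0.4, 0.2, -1.6]
opening: 0.0077
grasp_force: 41.1
```

Call:
move_arm:
  offset:
    - [0,0,0]
    - [0,0,0]
    - [0,0,0]
    - [0,0,0]
    - [0,0,0]
  twist:
    - [-0.1,0,0]
    - [-0.14,0,0]
    - [-0.14,0,0]
    - [-0.14,0,0]
    - [-0.14,0,0]
  grip: [0,0,0,0,0]

```text
time: 7.3
ee_pos: [0.5992, 0.1925, 0.2061]
tcp_rot: [141.9, -0.0, 79.0]
wrist_force: [0.4, -0.3, -0.8]
opening: 0.0072
grasp_force: 41.2
```

```bash
cat > t.py <<'E'
from h import *
o=bot.get_obs();y=np.radians(-11.1);xr=np.array([np.cos(y),np.sin(y),0]);up=np.array([0,0,1.])
ys=(xr+up)/2**.5;zs=(up-xr)/2**.5;xs=np.cross(ys,zs)
T=np.c_[-xs,ys,-zs];L=np.array([-.0432,.004,.0157])
spot=np.array([.5917,-.165,.17]);tcp=spot-T@L
Rt=R.from_euler('xyz',o['tcp_rot'],degrees=True)
print(o['ee_pos'],o['tcp_rot'],o['q'].round(1) if hasattr(o['q'],'round') else o['q'],o['time'],o['opening'])
print('target',tcp,R.from_matrix(T).as_euler('xyz',degrees=True))
print('twist',(Rt.inv()*R.from_matrix(T)).as_rotvec().round(3))
print('offset now cm',(Rt.inv().apply(tcp-o['ee_pos'])*100).round(2),'in target axes',(T.T@(tcp-o['ee_pos'])*100).round(2))
print('label err mm',((o['ee_pos']+Rt.apply(L)-spot)*1000).round(1))
E
python3 t.py
```

```text
[0.59924503 0.19247475 0.20608085] [ 1.41878114e+02 -2.25557536e-02  7.90290043e+01] [ 26.9 -14.  -21.5  50.7 -22.3 121.5] 7.3 0.007154850231220567
target [ 0.58634754 -0.11992633  0.17827315] [135.    0.   78.9]
twist [-0.12  -0.002  0.001]
offset now cm [-30.92   1.97   5.07] in target axes [-30.9    1.39   5.32]
label err mm [ 11.9 312.6  26.2]
```

Call:
move_arm:
  offset:
    - [0,0,0]
    - [-4,0,0]
    - [-4.5,0,0]
    - [-4.5,0,0]
    - [-4,0,0]
  twist:
    - [-0.12,0,0]
    - [0,0,0]
    - [0,0,0]
    - [0,0,0]
    - [0,0,0]
  grip: [0,0,0,0,0]

```text
time: 7.8
ee_pos: [0.5662, 0.0244, 0.205]
tcp_rot: [135.4, 0.0, 79.1]
wrist_force: [0.7, 0.3, -0.8]
opening: 0.0073
grasp_force: 41.2
```

Call:
move_arm:
  offset:
    - [-4,0,0]
    - [-3,0,1.5]
    - [0,0,1.5]
    - [0,0,0]
    - [0,0,0]
  twist:
    - [0,0,0]
    - [0,0,0]
    - [0,0,0]
    - [0,0,0]
    - [0,0,0]
  grip: [0,0,0,0,0]

```text
time: 8.3
ee_pos: [0.5743, -0.0468, 0.1839]
tcp_rot: [135.4, 0.0, 79.1]
wrist_force: [-0.4, -0.1, 0.0]
opening: 0.0073
grasp_force: 41.2
```

```bash
python3 t.py
python3 - <<'E'
from h import *
p=viewer.camera('scene');cv2.imwrite('pics/f.png',cv2.resize(p['color'][100:300,180:420,::-1],None,fx=3,fy=3))
E
```

```text
[ 0.57432009 -0.04680012  0.18388366] [1.35425398e+02 1.45720970e-02 7.90520886e+01] [ -1.7 -32.5 -40.9  37.5  -6.5  96.6] 8.3 0.007330279975997132
target [ 0.58634754 -0.11992633  0.17827315] [135.    0.   78.9]
twist [-0.007 -0.002  0.002]
offset now cm [-6.95  1.44  2.2 ] in target axes [-6.94  1.43  2.23]
label err mm [-12.   73.2   5.5]
```

View pics/f.png

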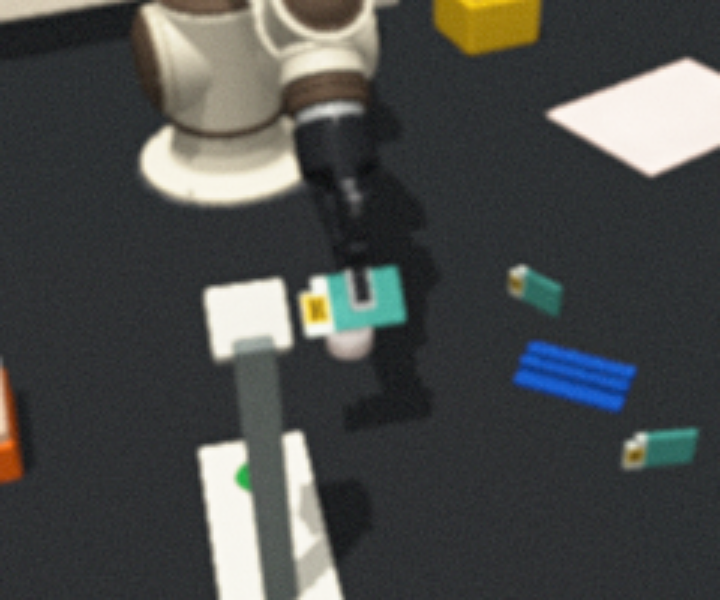

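The label faces up toward the head (label at crop 316,307) with nothing close to the head. I'll compare that label pixel with the prediction and then make the last 7 cm.

Run:
```python
from h import *
p=viewer.camera('scene');print(proj(p,[.5797,-.0918,.1755]))
r=finder.pinpoint(p,'slide_label')[:2];C=cloud(p)
for q in r:
    u,v=np.round(q['position']).astype(int);print(q['position'],q['p'],C[v,u])
```

```text
[[284.65935789 203.14229216]]
[281.6, 203.4] 0.88 [ 0.57819137 -0.09873078  0.17720491]
[389.3, 252.5] 0.82 [0.72487343 0.16527321 0.01453881]
```

Call:
move_arm:
  offset:
    - [-2.5,0.5,0.8]
    - [-2.5,0.5,0.8]
    - [-1.9,0.4,0.6]
    - [0,0,0]
    - [0,0,0]
  twist:
    - [0,0,0]
    - [0,0,0]
    - [0,0,0]
    - [0,0,0]
    - [0,0,0]
  grip: [0,0,0,0,0]

```text
time: 8.95
ee_pos: [0.5867, -0.1192, 0.1794]
tcp_rot: [135.3, -0.0, 79.1]
wrist_force: [0.1, -0.1, -0.4]
opening: 0.0077
grasp_force: 41.2
```

```bash
python3 t.py
python3 - <<'E'
from h import *
p=viewer.camera('top');a=cv2.resize(p['color'][110:290,280:460,::-1],None,fx=3,fy=3);q=proj(p,[.5917,-.165,.17])[0]
print((q-[280,110])*3);cv2.imwrite('pics/g.png',a)
E
```

```text
[ 0.58674516 -0.11924712  0.17937547] [ 1.35310498e+02 -5.97155220e-03  7.90513846e+01] [-11.7 -29.1 -39.5  34.9   0.6  89.4] 8.95 0.007731178859152507
target [ 0.58634754 -0.11992633  0.17827315] [135.    0.   78.9]
twist [-0.005 -0.002  0.002]
offset now cm [-0.07 -0.1   0.06] in target axes [-0.07 -0.1   0.06]
label err mm [0.5 0.7 1. ]
[303.33880196 276.61319125]
```

View pics/g.png

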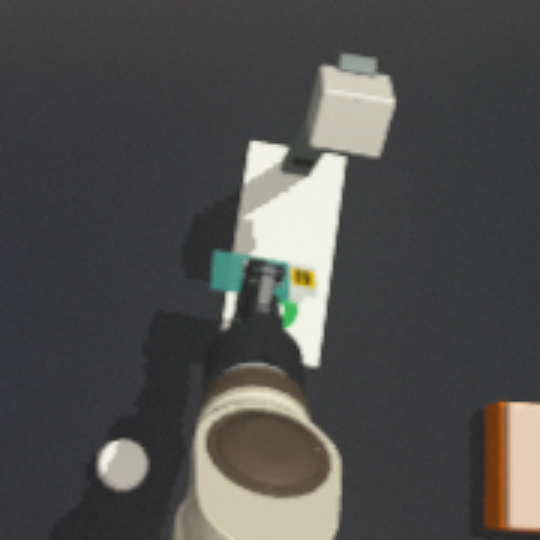

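The label is seen at (303,277), right on the predicted reading spot (303,277). The slide is held still, so I'll hand in.

Call:
move_arm:
  offset:
    - [0,0,0]
    - [0,0,0]
    - [0,0,0]
  twist:
    - [0,0,0]
    - [0,0,0]
    - [0,0,0]
  grip: [0,0,0]

```text
time: 9.3
ee_pos: [0.5868, -0.1189, 0.1794]
tcp_rot: [135.3, -0.0, 79.1]
wrist_force: [-0.3, -0.4, -1.3]
opening: 0.0074
grasp_force: 41.2
```

```bash
python3 -c "
from h import *
print(bot.job_done())"
```

```text
the job is handed in; nothing more can be done
None
```

I handed the job in at about 9.3 s, with the slide held by its clear part and the label about 1–2 mm from the reading spot by my estimate, tilted to face the lens; no verdict was returned.

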